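# Open a dead cash drawer through its hidden release

## Task

The power is out and the cash drawer is locked shut: take the release pin out of its wooden block, slide its tip lightly along the slot in the cash drawer's cover until you feel it sink into the hidden sprung release, and push it in so that the drawer springs open. Then stand the pin back in its block, fully home, and leave the drawer open. Press gently all the way, for the cover and the release mark easily, and do not disturb the other things.

Things in the scene. Friction and masses are not known exactly. Their poses are not given: they have to be found in the camera images.
- till: Grey steel cash drawer, fixed, 240 (x) x 260 (y) x 90 mm high. Origin: centre of its underside, on the bench. Its -x side is the front, where the drawer comes out towards the robot; x points to its back, y to its left, z up. The flat cover plate on top is 4 mm thick, its upper face 90 mm above the bench.
- slot_mid (a point): Middle of the slot in the cover plate, at the height of the plate's upper face; 45 mm in front of (-x from) the cash drawer's centre. The slot runs 110 mm along the cash drawer's y (55 mm to each side of this point), is 10 mm wide and 4 mm deep; its floor is a rigid strip of dark metal, 86 mm above the bench.
- slot_left (a point): Left end of the slot, at the cover's upper face. The release sits in the slot's floor, its centre up to 36 mm to either side of the slot's middle, different each time: an opening 10 x 10 mm, as wide as the slot, closed flush by a sprung key of the same dark metal, so that it can be neither seen nor measured, only felt.
- cash_drawer (a joint): How far the drawer stands out at the front, in m: 0 shut and locked, 0.07 sprung open. The key unlocks it when pressed about 7 mm down; a spring then throws it open and it stays open. The key gives way under about 1.5 N, takes about 3 N at the end of its 14 mm travel, and springs up again when let go.
- pin: Release pin, loose, about 60 g, upright in its block. Origin: centre of the tip; z points up along it. From the tip: steel shaft 6 mm in diameter and 42 mm long with a flat end, steel collar 20 mm in diameter and 4 mm thick, square grip 14 x 14 mm (sides along its x and y) and 60 mm long from 46 to 106 mm, end button to 109 mm.
- pin_tip (a point): Centre of the flat end of the pin's shaft (same point as the pin's origin).
- pin_block: Wooden block, heavy and fixed, 56 (x) x 86 (y) x 46 mm high, that stands left or right of the cash drawer. Origin: centre of its underside.
- block_hole (a point): Mouth of the hole in the middle of the block's top, 46 mm above the bench: 10 mm in diameter, right through. The pin stands in it with its collar flat on the block, the tip then 42 mm below this point.
- stapler: Bystander: green stapler, loose, 36 x 135 x 49 mm, standing on the side of the cash drawer where the block is not. Origin: centre of its underside.
- notebook: Bystander: gingham notebook, loose, 160 x 109 x 12 mm, lying on the cash drawer's cover behind the slot. Origin: centre of its underside.
- washi_roll: Bystander: green roll of paper tape, loose, 48 mm in diameter, 15 mm high, on the cover behind the slot. Origin: centre of its underside.
- eraser: Bystander: eraser in a blue sleeve, loose, 21 x 45 x 12 mm, on the cover in the front left corner. Origin: centre of its underside.
Mind the look-alikes: they are no part of the job. Leave any green look-alike of the pin alone.

How it is judged:
By the outcome, as a careful person would: the job done as asked, in the order asked, and still so for the second after the job is handed in, with the robot touching nothing.
It also fails if it takes over 67 s, if anything falls off the work surface, if the arm or the gripper's body presses on something with over 40 N, if the wrist force passes 120 N, or if a joint passes its speed limit or range.

## Robot

A 6-joint arm with a two-finger parallel gripper is mounted at the origin on a cart in front of the work surface, level with it; the furniture and walls round the work are solid. World frame = base frame: x ahead of the robot, y to its left, z up, the work surface at z = 0. Lengths are in mm, angles in rad, forces in N, time in s.
With the tool pointing down it reaches from about 325 to 750 mm from the base axis. Payload 7.6 kg.
Tool frame: the origin (TCP) lies on the front face of the gripper's body, between the roots of the fingers; the fingertips stand 73 mm ahead of it and the grasp point (between the pads) lies 54 mm ahead of it; z points along the fingers, y is the line along which they close (so a half turn about z gives the same grasp; the last joint's range is limited). The gripper opens to 85 mm and grips with 20 to 120 N. Pads are 22 mm wide; open, the fingers measure 114 mm over their backs; the gripper's body (76 mm by 85 mm) begins 54 mm behind the grasp point. The pads swing forward as they close: fully open they stand 13 mm farther back than shut.
Start: joints at [-1.185, 0.052, 1.401, -0, 1.689, -0.07], TCP at [231.119, -471.405, 303.923] pointing down, gripper open.
Joint ranges: [-2.9, 2.9], [-0.91, 2.17], [0.12, 2.37], [-1.06, 4.2], [0.26, 2.73], [-2.93, 2.93]. Speed limits (rad/s): [2.57, 2.57, 3.01, 3.14, 3.14, 3.14].

## Interface

Orientations are given as [roll, pitch, yaw] about the fixed x, y, z axes, in that order (R = Rz(yaw) Ry(pitch) Rx(roll)).
In Python, from station import sense, vision, finish_job gives the robot as it stands.
- The arm moves only by the shell command python3 -m jog 'ROWS' [FORCE]. ROWS is JSON, a list of rows, each a list of 5 numbers: the opening in per cent of the stroke, from 0 (shut) to 100 (fully open), then the shift along the world's x, y, z in m, then the turn about the world's z in rad. A call has 1 to 5 rows; each row is the pose to reach, as a shift and turn from the pose commanded when the call began; what a row does not reach only later rows make up. A row lasts 1/12 s, in which the tool goes at most 41.7 mm and 7.16 degrees, less where a joint would pass 70% of its speed; a pose out of reach is approached as far as the arm can. A call with a gripper value outside its range is refused whole. The fingers move at their own pace and stop on an object; FORCE is the grip in N (left out, the last holds). Time passes only in rows, so rows that repeat a pose let the fingers close. It gives the time, the measured TCP pose, the force, the opening and the grip force at its end, in the units of the state.
- sense(): the state, without advancing time (a new reading comes with each control period).
- vision.get_image(name): name is "scene" or "top"; returns a dict with "color" (420x560x3 uint8, red, green, blue), "K" (3x3 intrinsics, pixels), "dist_coeffs" ([k1, k2, p1, p2, k3] as OpenCV has them; the pictures are not rectified), "view" (4x4, takes a point from world to camera coordinates). Camera axes: x right, y down, z forward; pixel columns grow to the right and rows downward; lengths in mm; the calibration is good to about 2 mm. A picture is of the moment at which its call begins. There is no depth.
- finish_job(): hands the job in; it is judged then, once.
The state is a dict: "clock": time; "q": joint angles; "joint_vel": joint speeds; "effort": joint torques, N m; "tool_pos": TCP position; "tool_rot": TCP orientation; "contact_force": force on the tool from outside, world axes, zero at the start; "ft_torque": the same for the moment, N m; "gripper_width": finger opening in mm; "grip_force": force on a finger pad.
Only numpy, scipy, OpenCV 4.12 (cv2) and the standard library are available. Lean on these libraries where they do the work, as an engineer would, in place of code of your own. Each camera call takes 0.05 s, during which the arm holds its last target. There are 200 camera calls.

## Working session

There is one attempt and no reset: what is moved stays moved. The work goes in short steps, Python scripts to look and compute and a shell command to move; the robot and the scene stay as the last step left them, time stands still between calls to the robot, and variables do not carry over. Pictures are saved under pics/ and viewed, at most 10 in all, crops included, and the job is handed in when it is done.

```bash
ls; mkdir -p pics; python3 - <<'E'
from station import sense, vision
import cv2,pickle
s=sense();print({k:s[k] for k in('clock','tool_pos','tool_rot','contact_force','gripper_width')})
for n in('scene','top'):
    d=vision.get_image(n);pickle.dump(d,open(f'{n}.pkl','wb'))
    cv2.imwrite(f'pics/{n}.png',cv2.resize(d['color'][:,:,::-1],(800,600),interpolation=cv2.INTER_CUBIC))
    print(d['K'],d['view'],d['dist_coeffs'])
E
```

```text
pics
{'clock': 0.0, 'tool_pos': array([ 231.03958746, -471.22372292,  303.08193831]), 'tool_rot': array([-3.14005250e+00, -8.56268226e-05,  4.55778756e-01]), 'contact_force': array([-0.42230429, -0.36805543,  0.23724001]), 'gripper_width': 85.22333477829079}
[[510.20461585   0.         276.97083841]
 [  0.         510.20461585 212.66949988]
 [  0.           0.           1.        ]] [[-7.36019137e-01 -6.76908035e-01 -8.44637764e-03  4.06380464e+02]
 [-4.37462117e-01  4.85111340e-01 -7.57161729e-01  2.90440832e+02]
 [ 5.16626292e-01 -5.53590553e-01 -6.53172852e-01  9.37901678e+02]
 [ 0.00000000e+00  0.00000000e+00  0.00000000e+00  1.00000000e+00]] [0.04307885 0.         0.         0.         0.        ]
[[522.44949453   0.         284.34167584]
 [  0.         522.44949453 208.10444388]
 [  0.           0.           1.        ]] [[-1.15374292e-02 -9.99831081e-01 -1.43072197e-02  2.50774491e+01]
 [-9.97443237e-01  1.25166799e-02 -7.03585251e-02  5.53693201e+02]
 [ 7.05257191e-02  1.34588830e-02 -9.97419160e-01  1.31082515e+03]
 [ 0.00000000e+00  0.00000000e+00  0.00000000e+00  1.00000000e+00]] [0.00483399 0.         0.         0.         0.        ]
```

View pics/top.png

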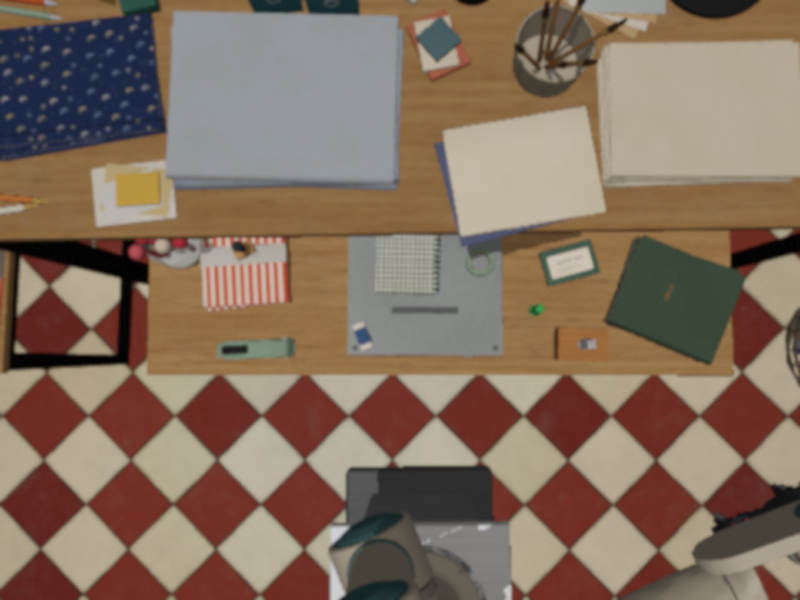

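View pics/scene.png

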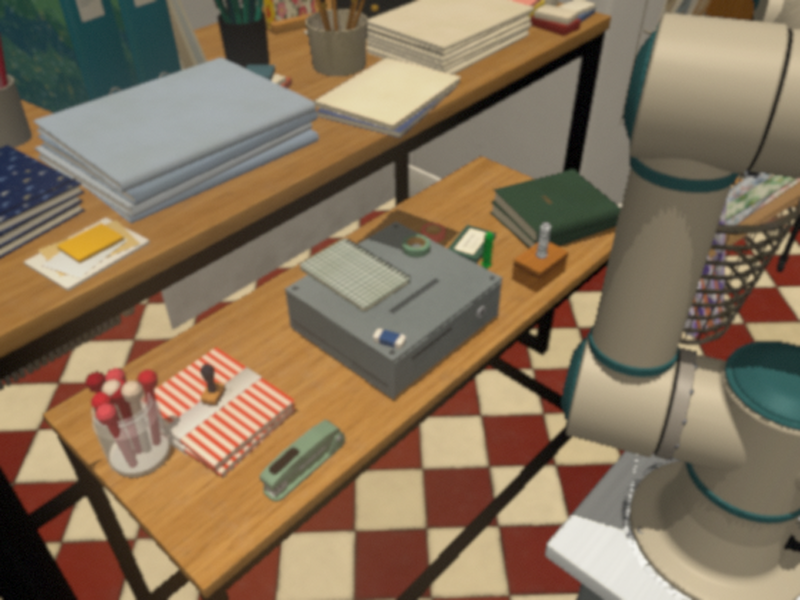

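```bash
python3 - <<'E'
import cv2,pickle
for n,(x,y,w,h) in dict(top=(238,160,196,108),scene=(196,133,240,150)).items():
    s=4 if n=='top' else 3.3
    c=pickle.load(open(n+'.pkl','rb'))['color'][y:y+h,x:x+w,::-1]
    cv2.imwrite(f'pics/{n}_c.png',cv2.resize(c,None,fx=s,fy=s,interpolation=cv2.INTER_CUBIC))
E
```

```text
(no output)
```

View pics/top_c.png

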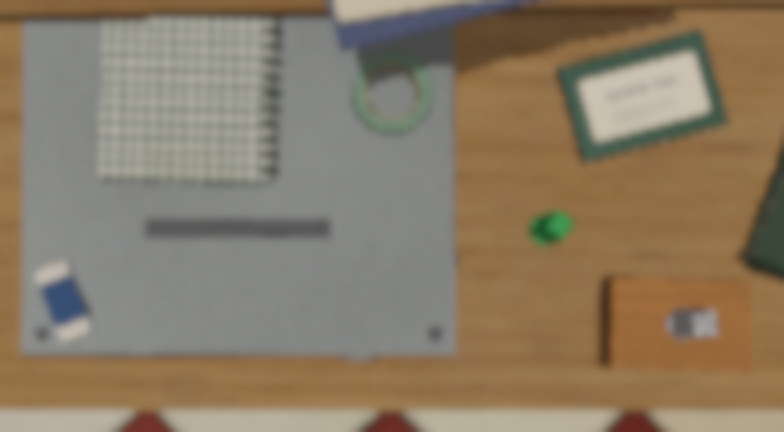

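View pics/scene_c.png

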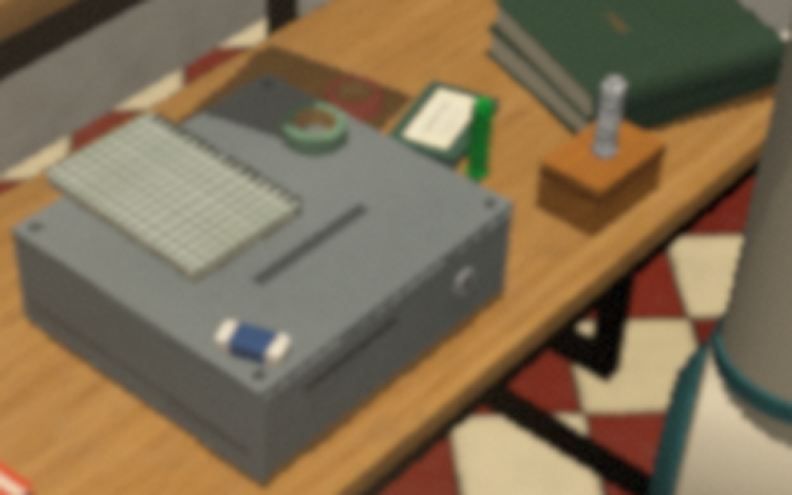

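```bash
cat > h.py <<'E'
import cv2,pickle,numpy as np
def ray(d,uv,z):
    p=cv2.undistortPoints(np.array([[uv]],float),d['K'],np.array(d['dist_coeffs']))[0,0]
    R=d['view'][:3,:3];c=-R.T@d['view'][:3,3];r=R.T@np.array([*p,1]);return c+r*(z-c[2])/r[2]
def proj(d,P):
    V=d['view'];return cv2.projectPoints(np.array([P],float),cv2.Rodrigues(V[:3,:3])[0],V[:3,3],d['K'],np.array(d['dist_coeffs']))[0][0,0]
E
python3 - <<'E'
from h import *
t=pickle.load(open('top.pkl','rb'));s=pickle.load(open('scene.pkl','rb'))
T=lambda u,v,z:ray(t,(238+(u+.5)/4-.5,160+(v+.5)/4-.5),z)[:2].round(1)
S=lambda u,v,z:ray(s,(196+(u+.5)/3.3-.5,133+(v+.5)/3.3-.5),z)[:2].round(1)
for n,a in dict(slotL=(145,228,88),slotR=(330,229,88),cFL=(22,354,90),cFR=(455,355,90),cBL=(22,17,90),bFL=(610,367,46),bFR=(752,367,46),bBL=(610,277,46),bBR=(752,277,46),collar=(680,323,50),button=(709,323,113),grn=(537,230,0)).items(): print('T',n,T(*a))
for n,a in dict(slotL=(257,281,88),slotR=(365,208,88),cFL=(262,392,90),cFR=(511,207,90),bL=(539,175,46),bF=(598,196,46),bR=(664,150,46),button=(614,82,113),collar=(604,153,50)).items(): print('S',n,S(*a))
E
```

```text
T slotL [528.8  43. ]
T slotR [526.9 -68.5]
T cFL [453.9 117.5]
T cFR [ 450.3 -141.9]
T cBL [657.9 116.3]
T bFL [ 441.5 -242.4]
T bFR [ 440.5 -329.9]
T bBL [ 497.1 -243.9]
T bBR [ 496.1 -331.6]
T collar [ 468.1 -285.4]
T button [ 467.5 -288.5]
T grn [ 529.2 -206.4]
S slotL [527.1  37.4]
S slotR [523.5 -70.9]
S cFL [451.9 113.7]
S cFR [ 446.4 -138.5]
S bL [ 483.5 -230.9]
S bF [ 435.7 -239.3]
S bR [ 430.3 -321. ]
S button [ 462.6 -285.7]
S collar [ 459.9 -282.2]
```

```bash
python3 -m jog '[[100,0.026,0.02,0,-0.12],[100,0.052,0.041,0,-0.24],[100,0.078,0.062,0,-0.36],[100,0.104,0.082,0,-0.47],[100,0.13,0.103,0,-0.47]]' 
python3 -m jog '[[100,0.03,0.024,-0.005,0],[100,0.06,0.048,-0.02,0],[100,0.085,0.068,-0.045,0],[100,0.103,0.082,-0.07,0],[100,0.103,0.082,-0.07,0]]'
python3 - <<'E'
from h import *
from station import sense,vision
s=sense();print(s['tool_pos'],s['tool_rot'],s['contact_force'])
out=[]
for n,(x,y,w,h) in dict(top=(338,180,110,110),scene=(320,90,140,140)).items():
    d=vision.get_image(n);pickle.dump(d,open(n+'2.pkl','wb'))
    out.append(cv2.resize(d['color'][y:y+h,x:x+w,::-1],(400,400),interpolation=cv2.INTER_CUBIC))
cv2.imwrite('pics/app.png',np.hstack(out))
E
```

```text
clock: 0.52
tool_pos: [362.0, -367.3, 303.5]
tool_rot: [-3.141, 0.0, -0.021]
contact_force: [-0.4, -0.2, 0.2]
gripper_width: 85.2
grip_force: 0.0
clock: 0.93
tool_pos: [465.1, -282.4, 227.5]
tool_rot: [-3.135, 0.007, -0.01]
contact_force: [-0.9, 0.4, -0.7]
gripper_width: 85.4
grip_force: 0.0
[ 465.13369247 -282.42927576  227.52433428] [-3.13518431  0.00729757 -0.00972287] [-0.86700169  0.40455224 -0.73824513]
```

View pics/app.png

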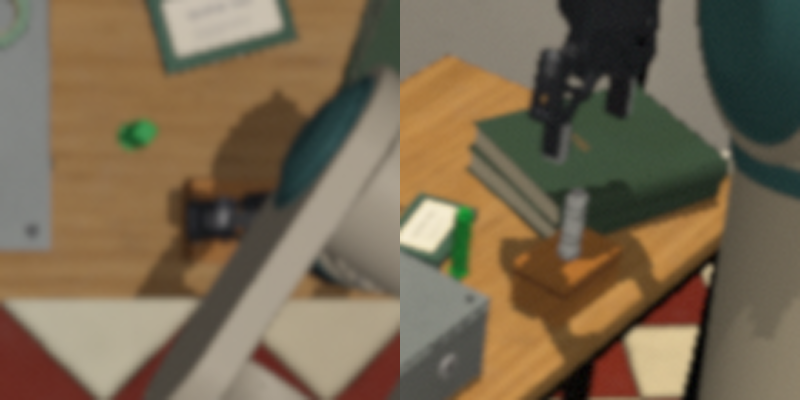

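```bash
python3 - <<'E'
from h import *
from station import sense
print(sense()['tool_pos'])
s=pickle.load(open('scene2.pkl','rb'));t=pickle.load(open('top2.pkl','rb'))
V=lambda P:(proj(s,P)-(320,90)+.5)*400/140+(400,0)
W=lambda P:(proj(t,P)-(338,180)+.5)*400/110
for x,y in((465,-282),(465,-286),(461,-286)): print(x,y,V((x,y,113)),V((x,y,50)))
for y in(-240,-325): print('tip',V((465,y,164)),W((465,y,164)))
E
python3 -m jog '[[100,0,0,0,0]]'
```

```text
[ 464.09852246 -285.62750053  232.47216055]
465 -282 [572.98122572 195.03730297] [564.15304183 253.58009617]
465 -286 [575.61072164 193.06020838] [566.71155871 251.56980605]
461 -286 [579.52085195 194.8223297 ] [570.48292564 253.37011674]
tip [551.78203041 165.5373573 ] [222.22113974 225.67250846]
tip [609.04048961 124.15538344] [360.0906312  224.09260724]
clock: 1.12
tool_pos: [464.0, -287.0, 234.7]
tool_rot: [3.141, -0.001, -0.015]
contact_force: [-0.5, 0.6, 0.3]
gripper_width: 85.4
grip_force: 0.0
```

```bash
python3 -m jog '[[70,0,0,-0.035,0],[55,0,0,-0.07,0],[50,0,0,-0.098,0],[45,0,0,-0.098,0],[45,0,0,-0.098,0]]' 40
python3 -m jog '[[25,0,0,0,0],[20,0,0,0,0],[10,0,0,0,0],[5,0,0,0,0],[5,0,0,0,0]]'
python3 -m jog '[[5,0,0,0,0],[5,0,0,0,0],[5,0,0,0,0]]'
```

```text
clock: 1.53
tool_pos: [463.5, -287.2, 136.4]
tool_rot: [-3.141, 0.001, -0.016]
contact_force: [0.5, -0.0, 0.4]
gripper_width: 38.4
grip_force: 0.0
clock: 1.95
tool_pos: [465.1, -287.4, 139.2]
tool_rot: [3.138, -0.004, -0.014]
contact_force: [-1.4, -0.4, 7.2]
gripper_width: 13.5
grip_force: 39.0
clock: 2.2
tool_pos: [465.1, -287.4, 139.2]
tool_rot: [3.138, -0.004, -0.014]
contact_force: [-1.4, 0.1, 7.2]
gripper_width: 13.5
grip_force: 39.0
```

```bash
python3 -m jog '[[5,0,0,0.03,0],[5,0,0,0.06,0],[5,0,0,0.09,0],[5,0.002,0.01,0.115,0],[5,0.01,0.04,0.115,0]]'
python3 -m jog '[[5,0.008,0.032,0,0],[5,0.018,0.07,0,0],[5,0.028,0.108,0,0],[5,0.038,0.146,0,0],[5,0.045,0.175,0,0]]'
python3 -m jog '[[5,0.006,0.016,0,0],[5,0.006,0.016,0,0],[5,0.006,0.016,0,0]]'
python3 - <<'E'
from h import *
from station import sense,vision
s=sense();p=s['tool_pos'];print(p,s['tool_rot'],s['contact_force'])
out=[]
for n,(x,y,w,h) in dict(top=(250,180,100,100),scene=(220,120,140,140)).items():
    d=vision.get_image(n);pickle.dump(d,open(n+'3.pkl','wb'))
    out.append(cv2.resize(d['color'][y:y+h,x:x+w,::-1],(400,400),interpolation=cv2.INTER_CUBIC))
    print(n,[((proj(d,q)-(x,y)+.5)*400/w).round(1) for q in((p[0],p[1],p[2]-135),(527,-69,88),(528,41,88))])
cv2.imwrite('pics/over.png',np.hstack(out))
E
```

```text
clock: 2.62
tool_pos: [474.9, -249.3, 258.8]
tool_rot: [3.134, -0.01, -0.018]
contact_force: [0.6, -0.2, -0.1]
gripper_width: 13.5
grip_force: 40.3
clock: 3.03
tool_pos: [519.6, -68.8, 252.4]
tool_rot: [-3.142, -0.002, -0.013]
contact_force: [1.1, -0.6, 0.5]
gripper_width: 13.6
grip_force: 40.3
clock: 3.28
tool_pos: [525.3, -54.9, 251.9]
tool_rot: [3.141, -0.001, -0.012]
contact_force: [-0.5, -0.4, -0.7]
gripper_width: 13.6
grip_force: 40.3
[525.33464725 -54.8758937  251.94279902] [ 3.14091370e+00 -1.47070235e-03 -1.23095055e-02] [-0.49692902 -0.35538837 -0.72747878]
top [array([262. , 149.7]), array([283.3, 149.2]), array([100.8, 149.8])]
scene [array([234.2, 197.8]), array([243.1, 217. ]), array([150.4, 282.6])]
```

View pics/over.png

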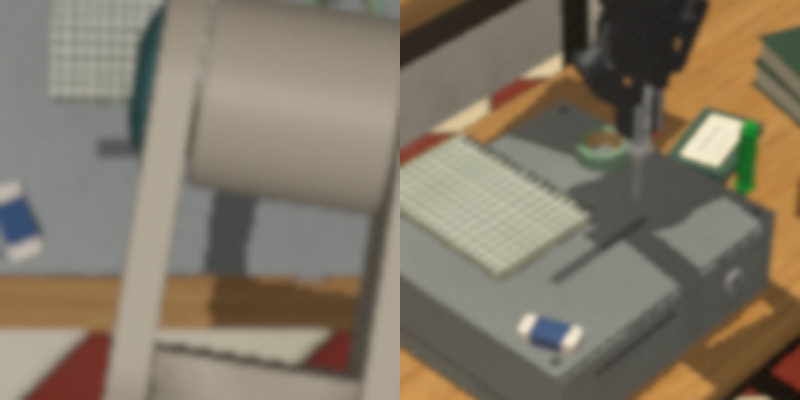

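```bash
python3 -m jog '[[5,0.0015,0,-0.01,0],[5,0.0015,0,-0.02,0],[5,0.0015,0,-0.026,0],[5,0.0015,0,-0.026,0],[5,0.0015,0,-0.026,0]]'
python3 -m jog '[[5,0,0,-0.001,0],[5,0,0,-0.0015,0],[5,0,0,-0.002,0],[5,0,0,-0.002,0]]'
```

```text
clock: 3.8
tool_pos: [526.3, -55.7, 224.0]
tool_rot: [-3.141, 0.002, -0.015]
contact_force: [0.4, -0.8, -0.3]
gripper_width: 13.2
grip_force: 40.3
clock: 4.13
tool_pos: [526.7, -55.4, 223.1]
tool_rot: [3.141, -0.0, -0.014]
contact_force: [-0.0, -0.2, -0.7]
gripper_width: 13.3
grip_force: 40.3
```

```bash
for i in 1; do python3 -m jog '[[5,0,0,-0.0005,0],[5,0,0,-0.001,0],[5,0,0,-0.001,0]]'; done
python3 -m jog '[[5,0,0,-0.0005,0],[5,0,0,-0.001,0],[5,0,0,-0.001,0]]'
```

```text
clock: 4.38
tool_pos: [526.6, -55.4, 221.8]
tool_rot: [3.142, 0.0, -0.014]
contact_force: [0.6, 0.6, -0.8]
gripper_width: 13.7
grip_force: 40.3
clock: 4.63
tool_pos: [526.7, -55.4, 221.2]
tool_rot: [3.141, -0.0, -0.014]
contact_force: [-0.5, -0.0, 0.9]
gripper_width: 14.0
grip_force: 40.6
```

```bash
cat > g.py <<'E'
from station import sense
import sys
s=sense();f=s['contact_force'];p=s['tool_pos'];print('G',s['clock'],p.round(1),f.round(1),s['ft_torque'].round(2))
sys.exit(not(1.9<f[2]<6 and abs(f[1])<4))
E
python3 -m jog '[[5,0,0,-0.0004,0],[5,0,0,-0.0008,0],[5,0,0,-0.0008,0]]'>/dev/null; python3 g.py &&
python3 -m jog '[[5,0,0.0015,0,0],[5,0,0.003,0,0],[5,0,0.003,0,0]]'>/dev/null; python3 g.py &&
python3 -m jog '[[5,0,0.0015,0,0],[5,0,0.003,0,0],[5,0,0.003,0,0]]'>/dev/null; python3 g.py
```

```text
G 4.8833 [526.7 -55.4 221. ] [-1.5  0.   6.2] [0.05 0.44 0.06]
G 4.8833 [526.7 -55.4 221. ] [-1.5  0.   6.2] [0.05 0.44 0.06]
G 4.8833 [526.7 -55.4 221. ] [-1.5  0.   6.2] [0.05 0.44 0.06]
```

```bash
python3 -m jog '[[5,0,0,0.0004,0],[5,0,0,0.0004,0]]'>/dev/null; python3 g.py &&
python3 -m jog '[[5,0,0.0015,0,0],[5,0,0.003,0,0],[5,0,0.003,0,0]]'>/dev/null; python3 g.py &&
python3 -m jog '[[5,0,0.0015,0,0],[5,0,0.003,0,0],[5,0,0.003,0,0]]'>/dev/null; python3 g.py
```

```text
G 5.05 [526.7 -55.4 221. ] [-0.7 -1.2  4.7] [ 0.07  0.3  -0.02]
G 5.3 [526.8 -52.9 221. ] [-1.5 -4.   5.3] [-0.65  0.34  0.02]
G 5.55 [526.8 -49.9 221.1] [-1.1 -3.2  5. ] [-0.79  0.34 -0.  ]
```

```bash
sed -i 's/1.9<f/1.4<f/' g.py
python3 -m jog '[[5,0,0,0.0003,0],[5,0,0,0.0003,0]]'>/dev/null; python3 g.py &&
python3 -m jog '[[5,0,0.0015,0,0],[5,0,0.003,0,0],[5,0,0.003,0,0]]'>/dev/null; python3 g.py &&
python3 -m jog '[[5,0,0.0015,0,0],[5,0,0.003,0,0],[5,0,0.003,0,0]]'>/dev/null; python3 g.py
```

```text
G 5.7167 [526.7 -49.8 221. ] [-0.6 -4.3  4.7] [-0.83  0.17 -0.06]
G 5.7167 [526.7 -49.8 221. ] [-0.6 -4.3  4.7] [-0.83  0.17 -0.06]
G 5.7167 [526.7 -49.8 221. ] [-0.6 -4.3  4.7] [-0.83  0.17 -0.06]
```

```bash
python3 -m jog '[[5,0,0,0.0004,0],[5,0,0,0.0004,0],[5,0,0,0.0004,0]]'>/dev/null; python3 g.py &&
python3 -m jog '[[5,0,0.0015,0,0],[5,0,0.003,0,0],[5,0,0.003,0,0]]'>/dev/null; python3 g.py
```

```text
G 5.9667 [526.7 -49.3 221.1] [-0.1 -2.3  1.6] [-0.47 -0.04 -0.02]
G 6.2167 [526.6 -46.  221.1] [ 0.7 -1.2  2.4] [-0.22 -0.01  0.01]
```

```bash

python3 -m jog '[[5,0,0.0015,0,0],[5,0,0.003,0,0],[5,0,0.003,0,0]]'>/dev/null; python3 g.py &&
python3 -m jog '[[5,0,0.0015,0,0],[5,0,0.003,0,0],[5,0,0.003,0,0]]'>/dev/null; python3 g.py &&
python3 -m jog '[[5,0,0.0015,0,0],[5,0,0.003,0,0],[5,0,0.003,0,0]]'>/dev/null; python3 g.py &&
python3 -m jog '[[5,0,0.0015,0,0],[5,0,0.003,0,0],[5,0,0.003,0,0]]'>/dev/null; python3 g.py
```

```text
G 6.4667 [526.6 -43.  221.1] [-0.7 -1.1  2.6] [-0.14  0.04  0.03]
G 6.7167 [526.6 -40.1 221.1] [-0.1 -0.6  1.5] [-0.12  0.04  0.05]
G 6.9667 [526.6 -37.1 221.1] [ 0.5 -0.8  1.6] [-0.1   0.04  0.03]
G 7.2167 [526.6 -34.1 221.1] [ 0.1 -0.2  1.6] [-0.08 -0.03  0.06]
```

```bash

python3 -m jog '[[5,0,0,-0.0002,0],[5,0,0,-0.0002,0]]'>/dev/null; python3 g.py &&
python3 -m jog '[[5,0,0.0015,0,0],[5,0,0.003,0,0],[5,0,0.003,0,0]]'>/dev/null; python3 g.py &&
python3 -m jog '[[5,0,0.0015,0,0],[5,0,0.003,0,0],[5,0,0.003,0,0]]'>/dev/null; python3 g.py &&
python3 -m jog '[[5,0,0.0015,0,0],[5,0,0.003,0,0],[5,0,0.003,0,0]]'>/dev/null; python3 g.py &&
python3 -m jog '[[5,0,0.0015,0,0],[5,0,0.003,0,0],[5,0,0.003,0,0]]'>/dev/null; python3 g.py
```

```text
G 7.3833 [526.6 -34.2 221.1] [0.4 0.1 2.4] [ 0.05  0.1  -0.01]
G 7.6333 [526.7 -31.3 221.1] [-0.3 -0.8  2.6] [-0.19  0.01  0.  ]
G 7.8833 [526.7 -28.2 221.1] [-0.2 -1.1  3.8] [-0.29  0.01  0.02]
G 8.1333 [526.6 -25.2 221.1] [ 0.  -1.7  2.4] [-0.34 -0.04  0.02]
G 8.3833 [526.6 -22.2 221.1] [ 0.5 -1.4  3.3] [-0.25  0.03  0.04]
```

```bash

python3 -m jog '[[5,0,0.0015,0,0],[5,0,0.003,0,0],[5,0,0.003,0,0]]'>/dev/null; python3 g.py &&
python3 -m jog '[[5,0,0.0015,0,0],[5,0,0.003,0,0],[5,0,0.003,0,0]]'>/dev/null; python3 g.py &&
python3 -m jog '[[5,0,0.0015,0,0],[5,0,0.003,0,0],[5,0,0.003,0,0]]'>/dev/null; python3 g.py &&
python3 -m jog '[[5,0,0.0015,0,0],[5,0,0.003,0,0],[5,0,0.003,0,0]]'>/dev/null; python3 g.py &&
python3 -m jog '[[5,0,0.0015,0,0],[5,0,0.003,0,0],[5,0,0.003,0,0]]'>/dev/null; python3 g.py
```

```text
G 8.6333 [526.6 -19.2 221.1] [-0.5 -1.8  3.7] [-0.36 -0.08 -0.  ]
G 8.8833 [526.6 -16.1 221.1] [ 0.3 -3.1  4. ] [-0.34 -0.03 -0.05]
G 9.1333 [526.6 -13.1 221.1] [ 0.2 -1.2  3.6] [-0.37 -0.05  0.05]
G 9.3833 [526.6 -10.2 221.1] [ 0.1 -1.5  5.1] [-0.47  0.02 -0.03]
G 9.6333 [526.6  -7.2 221.1] [ 0.7 -3.4  4.4] [-0.5  -0.04 -0.01]
```

```bash

python3 -m jog '[[5,0,0.0015,0.0003,0],[5,0,0.003,0.0003,0],[5,0,0.003,0.0003,0]]'>/dev/null; python3 g.py &&
python3 -m jog '[[5,0,0.0015,0,0],[5,0,0.003,0,0],[5,0,0.003,0,0]]'>/dev/null; python3 g.py &&
python3 -m jog '[[5,0,0.0015,0,0],[5,0,0.003,0,0],[5,0,0.003,0,0]]'>/dev/null; python3 g.py &&
python3 -m jog '[[5,0,0.0015,0,0],[5,0,0.003,0,0],[5,0,0.003,0,0]]'>/dev/null; python3 g.py
```

```text
G 9.8833 [526.5  -4.  221.1] [-0.7 -0.9  2.6] [-0.3  -0.04  0.01]
G 10.1333 [526.5  -1.1 221.2] [-0.6 -1.2  2.5] [-0.17 -0.02  0.03]
G 10.3833 [526.6   1.9 221.2] [ 0.  -0.9  1.5] [-0.12  0.01  0.02]
G 10.6333 [526.6   5.  221.2] [-0.6  0.9  1.3] [-0.08 -0.02 -0.03]
```

```bash

python3 -m jog '[[5,0,0,-0.0002,0],[5,0,0,-0.0002,0]]'>/dev/null; python3 g.py &&
python3 -m jog '[[5,0,0.0015,0,0],[5,0,0.003,0,0],[5,0,0.003,0,0]]'>/dev/null; python3 g.py &&
python3 -m jog '[[5,0,0.0015,0,0],[5,0,0.003,0,0],[5,0,0.003,0,0]]'>/dev/null; python3 g.py &&
python3 -m jog '[[5,0,0.0015,0,0],[5,0,0.003,0,0],[5,0,0.003,0,0]]'>/dev/null; python3 g.py
```

```text
G 10.8 [526.6   4.8 221.1] [-0.7  0.5  1.5] [ 0.08  0.07 -0.09]
G 11.05 [526.6   7.7 221.2] [-0.  -0.4  2.6] [-0.16  0.01 -0.06]
G 11.3 [526.6  10.9 221.1] [-0.3 -1.5  1.4] [-0.1  -0.03 -0.01]
G 11.55 [526.6  13.8 221.1] [-0.9 -0.2  0.9] [-0.17 -0.03  0.05]
```

```bash

python3 -m jog '[[5,0,0,-0.0002,0],[5,0,0,-0.0002,0]]'>/dev/null; python3 g.py;python3 -m jog '[[5,0,0,-0.0002,0],[5,0,0,-0.0002,0]]'>/dev/null; python3 g.py
```

```text
G 11.7167 [526.6  13.8 221. ] [-0.1  0.6  1.5] [-0.03  0.04 -0.02]
G 11.8833 [526.6  13.7 220.8] [-0.8  0.2  2.8] [ 0.12  0.03 -0.02]
```

```bash

python3 -m jog '[[5,0,0.0008,0,0],[5,0,0.0015,0,0],[5,0,0.0015,0,0]]'>/dev/null; python3 g.py &&
python3 -m jog '[[5,0,0.0008,0,0],[5,0,0.0015,0,0],[5,0,0.0015,0,0]]'>/dev/null; python3 g.py
```

```text
G 12.1333 [526.7  14.9 220.8] [-0.2 -2.4  2.6] [-0.53  0.04  0.03]
G 12.3833 [526.7  16.6 221. ] [ 0.1 -2.   4.9] [-0.54  0.03  0.02]
```

```bash

python3 -m jog '[[5,0,-0.002,0.0003,0],[5,0,-0.004,0.0003,0],[5,0,-0.004,0,0],[5,0,-0.004,0,0]]'>/dev/null; python3 g.py &&
python3 -m jog '[[5,0,0,-0.0003,0],[5,0,0,-0.0003,0]]'>/dev/null; python3 g.py
```

```text
G 12.7167 [526.6  12.8 220.5] [0.6 1.  2.8] [ 0.26  0.08 -0.  ]
G 12.8833 [526.5  12.7 220.2] [-0.5  1.3  1.8] [ 0.31 -0.01  0.  ]
```

```bash

python3 -m jog '[[5,0,0,-0.0005,0],[5,0,0,-0.001,0],[5,0,0,-0.001,0]]'>/dev/null; python3 g.py &&
python3 -m jog '[[5,0,0,-0.0005,0],[5,0,0,-0.001,0],[5,0,0,-0.001,0]]'>/dev/null; python3 g.py
```

```text
G 13.1333 [526.6  12.6 219.3] [-0.3  1.6  2.1] [0.33 0.04 0.02]
G 13.3833 [526.6  12.5 218.3] [-0.3  0.5  3.3] [ 0.31 -0.01 -0.04]
```

```bash

python3 -m jog '[[5,0,0.0005,0,0],[5,0,0.0005,-0.0005,0],[5,0,0.0005,-0.001,0],[5,0,0.0005,-0.001,0]]'>/dev/null; python3 g.py &&
python3 -m jog '[[5,0,0.0003,-0.0005,0],[5,0,0.0003,-0.001,0],[5,0,0.0003,-0.0015,0],[5,0,0.0003,-0.0015,0]]'>/dev/null; python3 g.py
```

```text
G 13.7167 [526.6  12.9 217.2] [-0.1 -1.6  2.4] [-0.29  0.04  0.04]
G 14.05 [526.6  13.3 215.7] [ 1.5 -1.5  1.4] [-0.25 -0.1   0.03]
```

```bash

python3 -m jog '[[5,0,-0.0003,-0.0005,0],[5,0,-0.0003,-0.001,0],[5,0,-0.0003,-0.0015,0],[5,0,-0.0003,-0.0015,0]]'>/dev/null; python3 g.py &&
python3 -m jog '[[5,0,0,-0.0005,0],[5,0,0,-0.001,0],[5,0,0,-0.0015,0],[5,0,0,-0.0015,0]]'>/dev/null; python3 g.py
python3 - <<'E'
from h import *
from station import vision
d=vision.get_image('scene');cv2.imwrite('pics/open.png',cv2.resize(d['color'][110:310,150:430,::-1],(800,571),interpolation=cv2.INTER_CUBIC))
E
```

```text
G 14.3833 [526.6  13.2 214.2] [0.7 0.  0.5] [-0.01 -0.15  0.  ]
G 14.3833 [526.6  13.2 214.2] [0.7 0.  0.5] [-0.01 -0.15  0.  ]
```

View pics/open.png

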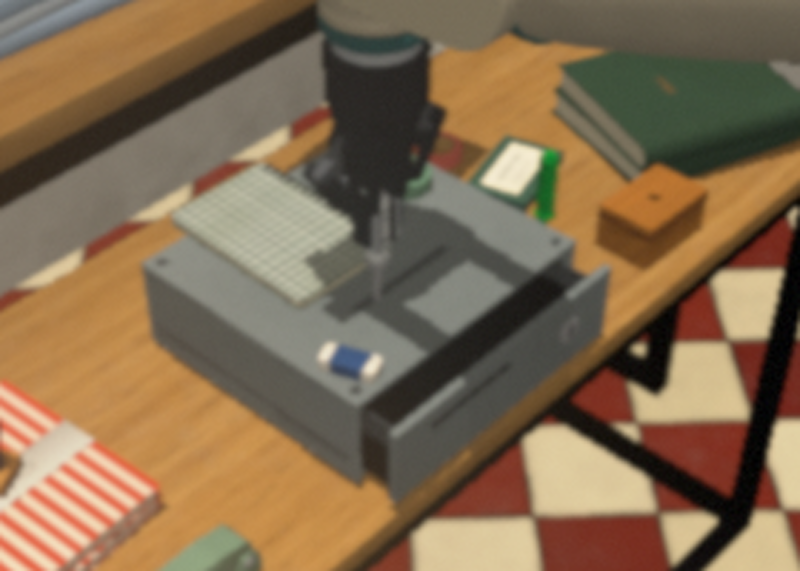

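```bash

python3 -m jog '[[5,0,0,0.006,0],[5,0,0,0.014,0],[5,0,0,0.03,0],[5,0,0,0.042,0],[5,-0.002,-0.01,0.044,0]]'>/dev/null; python3 g.py
python3 -m jog '[[5,-0.006,-0.03,0,0],[5,-0.013,-0.065,0,0],[5,-0.021,-0.105,0,0],[5,-0.029,-0.145,0,0],[5,-0.037,-0.185,0,0]]'>/dev/null; python3 g.py
python3 -m jog '[[5,-0.007,-0.035,0,0],[5,-0.0145,-0.07,0,0],[5,-0.0195,-0.095,0,0],[5,-0.0225,-0.1056,0,0],[5,-0.0225,-0.1056,0,0]]'>/dev/null; python3 g.py
python3 -m jog '[[5,0,0,-0.03,0],[5,0,0,-0.055,0],[5,0,0,-0.061,0],[5,0,0,-0.061,0],[5,0,0,-0.061,0]]'>/dev/null; python3 g.py
python3 - <<'E'
from h import *
from station import sense,vision
p=sense()['tool_pos'];out=[]
for n,(x,y,w,h) in dict(top=(360,210,80,80),scene=(340,130,80,80)).items():
    d=vision.get_image(n)
    out.append(cv2.resize(d['color'][y:y+h,x:x+w,::-1],(400,400),interpolation=cv2.INTER_CUBIC))
    print(n,[((proj(d,q)-(x,y)+.5)*400/w).round(1) for q in((p[0],p[1],p[2]-135),(465,-287,46))])
cv2.imwrite('pics/ins.png',np.hstack(out))
d=vision.get_image('scene');print(ray(d,(150+654.5*.35-.5,110+197.5*.35-.5),46))
E
```

```text
G 14.85 [525.4   3.8 261.7] [1.6 1.2 0.1] [-0.04 -0.05  0.02]
G 15.2667 [ 486.5 -184.1  258.4] [ 1.1 -0.2 -0.2] [-0.02 -0.06 -0.02]
G 15.6833 [ 463.9 -289.7  258. ] [ 0.4  0.4 -0.1] [ 0.05  0.06 -0.04]
G 16.1 [ 465.6 -286.8  198.4] [-0.6 -0.1 -0.4] [0.03 0.   0.01]
top [array([249.7, 159.3]), array([242.2, 160.7])]
scene [array([194.9, 217.8]), array([191.9, 245.6])]
[ 463.69878149 -288.19231415   46.        ]
```

View pics/ins.png

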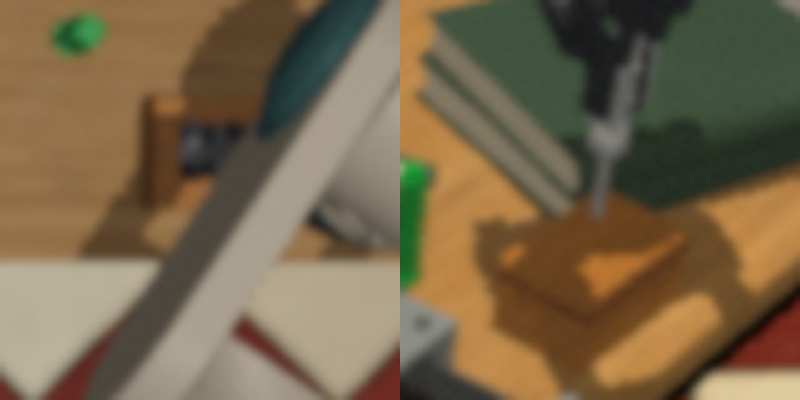

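```bash

python3 -m jog '[[5,-0.0005,0,-0.008,0],[5,-0.0005,0,-0.014,0],[5,-0.0005,0,-0.014,0],[5,-0.0005,0,-0.014,0]]'>/dev/null; python3 g.py
python3 -m jog '[[5,0,0,-0.001,0],[5,0,0,-0.002,0],[5,0,0,-0.003,0],[5,0,0,-0.003,0]]'>/dev/null; python3 g.py
```

```text
G 16.5833 [ 464.4 -287.4  182.7] [ 0.6 -0.6  0.1] [ 0.06  0.03 -0.01]
G 16.9167 [ 464.6 -287.5  180.3] [ 1.1  0.1 -0.4] [ 0.04 -0.02 -0.01]
```

```bash

python3 -m jog '[[5,0,0,-0.001,0],[5,0,0,-0.0015,0],[5,0,0,-0.0015,0]]'>/dev/null; python3 g.py
python3 -m jog '[[5,0,0,-0.001,0],[5,0,0,-0.0015,0],[5,0,0,-0.0015,0]]'>/dev/null; python3 g.py
```

```text
G 17.1667 [ 464.6 -287.5  178.8] [ 0.5  0.7 -1.7] [-0.04  0.03 -0.02]
G 17.4167 [ 464.6 -287.5  177.3] [ 0.2 -1.  -0.2] [-0.04 -0.02  0.04]
```

```bash

python3 -m jog '[[5,0,0,-0.003,0],[5,0,0,-0.006,0],[5,0,0,-0.009,0],[5,0,0,-0.012,0],[5,0,0,-0.012,0]]'>/dev/null; python3 g.py
python3 -m jog '[[5,0,0,-0.004,0],[5,0,0,-0.009,0],[5,0,0,-0.014,0],[5,0,0,-0.02,0],[5,0,0,-0.02,0]]'>/dev/null; python3 g.py
python3 -m jog '[[5,0,0,-0.001,0],[5,0,0,-0.0025,0],[5,0,0,-0.0025,0],[5,0,0,-0.0025,0]]'>/dev/null; python3 g.py
```

```text
G 17.8333 [ 464.3 -287.3  164.4] [ 0.  -0.2 -0.3] [-0.02  0.    0.04]
G 18.25 [ 464.1 -287.1  143.6] [-0.3 -0.1 -0.8] [-0.03 -0.   -0.03]
G 18.5833 [ 464.7 -287.6  143.1] [-1.3 -0.5 -0.4] [-0.05 -0.03 -0.02]
```

```bash

python3 -m jog '[[5,0,0,-0.001,0],[5,0,0,-0.002,0],[5,0,0,-0.0025,0],[5,0,0,-0.0025,0]]'>/dev/null; python3 g.py
python3 -m jog '[[5,0,0,-0.001,0],[5,0,0,-0.0013,0],[5,0,0,-0.0013,0]]'>/dev/null; python3 g.py
```

```text
G 18.9167 [ 464.6 -287.5  140.3] [ 0.2  0.8 -1.5] [ 0.04  0.01 -0.  ]
G 19.1667 [ 464.7 -287.5  139.2] [0.4 0.5 0.8] [ 0.03  0.08 -0.01]
```

```bash

python3 -m jog '[[5,0,0,-0.0004,0],[5,0,0,-0.0004,0]]'>/dev/null; python3 g.py
python3 -m jog '[[25,0,0,0,0],[35,0,0,0,0],[50,0,0,0,0],[60,0,0,0,0],[60,0,0,0,0]]'
python3 -m jog '[[70,0,0,0.03,0],[70,0,0,0.06,0],[70,0,0,0.09,0],[70,-0.01,-0.01,0.12,0],[70,-0.03,-0.03,0.15,0]]'>/dev/null
python3 -m jog '[[70,-0.03,-0.02,0,0],[70,-0.06,-0.045,0,0],[70,-0.09,-0.07,0,0],[70,-0.12,-0.09,0,0],[70,-0.12,-0.09,0,0]]'
python3 - <<'E'
from h import *
from station import vision
d=vision.get_image('scene');cv2.imwrite('pics/end.png',cv2.resize(d['color'][110:310,150:430,::-1],(800,571),interpolation=cv2.INTER_CUBIC))
E
```

```text
G 19.3333 [ 464.7 -287.6  139.2] [-1.9  0.9  3.3] [0.22 0.29 0.01]
clock: 19.75
tool_pos: [464.6, -287.5, 138.6]
tool_rot: [-3.142, 0.0, -0.014]
contact_force: [0.3, 0.6, -0.7]
gripper_width: 51.3
grip_force: 0.0
clock: 20.58
tool_pos: [310.3, -410.4, 288.7]
tool_rot: [3.14, 0.002, -0.02]
contact_force: [0.9, -0.6, 0.1]
gripper_width: 59.9
grip_force: 0.0
```

View pics/end.png

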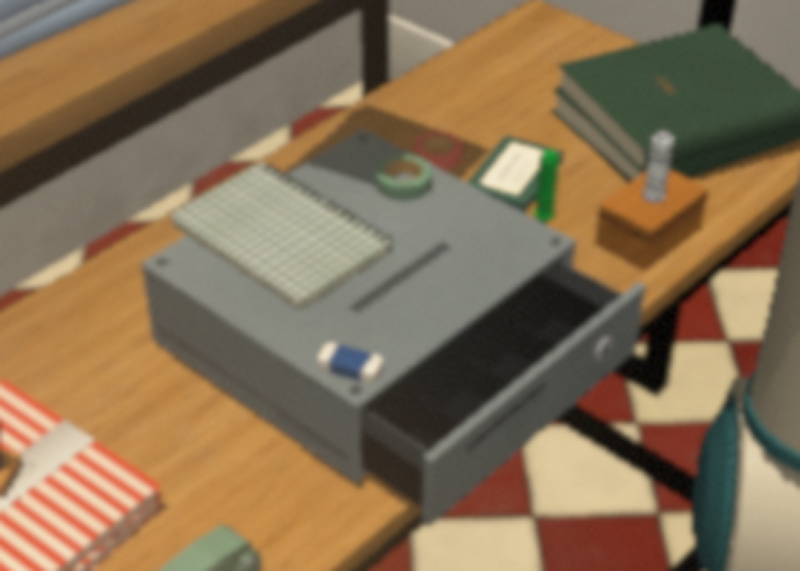

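The drawer is fully open (its front runs from about (430,460) to (640,290)). The pin stands upright in its block at (658,165), and the other things look unmoved.

```bash
python3 -c "
from station import finish_job
print(finish_job())"
```

```text
the job is handed in; nothing more can be done
None
```

The drawer is sprung open and the pin is back upright in its block, seated on its collar; the job was handed in at about 21 s, and the heaviest press I read on the cover was about 7 N, a brief reading on the slot floor before the slide.

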